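# Dial 270 ohms on a decade box by fingertip

### The arm

A 6-joint arm with a two-finger parallel gripper is mounted at the origin on the work surface. World frame = base frame: x ahead of the robot, y to its left, z up, the work surface at z = 0. Lengths are in m, angles in rad, forces in N, time in s.
With the tool pointing down it reaches from about 0.3 to 0.85 m from the base axis. Payload 4.2 kg.
Tool frame: the origin (TCP) lies midway between the tips of the shut fingers; the grasp point (between the pads) lies 19 mm behind it; z points along the fingers, y is the line along which they close (so a half turn about z gives the same grasp; the last joint's range is limited). The gripper opens to 91 mm and grips with 3 to 60 N. Pads are 32 mm wide; open, the fingers measure 118 mm over their backs; the gripper's body (76 mm by 178 mm) begins 60 mm behind the grasp point.
Start: joints at [1.149, 0.32, 1.565, -0, 1.257, -0.02], TCP at [0.225, 0.529, 0.214] pointing down, gripper open.
Joint ranges: [-3.11, 3.11], [-0.84, 2.01], [0.21, 2.61], [-1.34, 4.49], [0.05, 2.63], [-2.56, 2.56]. Speed limits (rad/s): [2.57, 2.57, 3.14, 3.14, 3.14, 3.14].

### API

Orientations are given as a unit quaternion [w, x, y, z].
In Python, from cell import arm gives the robot as it stands.
- The arm moves only by the tool carry_out, never from a script. Its argument "plan" is a list of rows, each an object with "offset": the shift along the tool's x, y, z in mm, a list of three; "angular": the turn, a rotation vector about the tool's x, y, z in rad, a list of three. In form: [{"offset": [x, y, z], "angular": [wx, wy, wz]}, ...]. A call has 1 to 20 rows; each row shifts and turns the commanded pose from where the row before left it, along the tool's axes as they then stand; what a row does not reach is not made up. A row lasts 1/10 s, in which the tool goes at most 50 mm and 8.59 degrees, less where a joint would pass 70% of its speed; a pose out of reach is approached as far as the arm can. A call is refused whole if a number of a shift passes 50 or a number of a turn 0.15, either way. A call with a gripper value outside its range is refused whole. "jaw" is the opening, from 0 (shut) to 1 (fully open), set as the call begins (left out, the last holds). The fingers move at their own pace and stop on an object; "squeeze" is the grip in N (left out, the last holds). Time passes only in rows, so rows that do not move let the fingers close. It gives the time, the measured TCP pose, the force, the opening and the grip force at its end, in the units of the state.
- arm.sense(): the state, without advancing time (a new reading comes with each control period).
- arm.capture(name): name is "scene" or "top" or "wrist"; returns a dict with "frame" (480x640x3 uint8, blue, green, red), "fx", "fy", "cx", "cy" (pixels), "xyz" and "orientation" of the camera in the world; the wrist camera has in their place "T_tool_cam" (4x4, takes a point from camera to tool coordinates, whose origin is the TCP and whose axes are the flange's). Camera axes: x right, y down, z forward; pixel columns grow to the right and rows downward; lengths in m; the calibration is good to about 2 mm. The wrist camera is an equidistant fisheye: a pixel r from the principal point sees the ray r / f radians off the axis. A picture is of the moment at which its call begins: read the wrist's pose just before it. There is no depth.
- arm.close_job(): hands the job in; it is judged then, once.
The state is a dict: "time_s": time; "joint_pos": joint angles; "joint_vel": joint speeds; "joint_efforts": joint torques, N m; "tool_pos": TCP position; "ee_rot": TCP orientation; "contact_force": force on the tool from outside, world axes, zero at the start; "wrist_torque": the same for the moment, N m; "finger_gap": finger opening in m; "grip_force": force on a finger pad.
Only numpy, scipy, OpenCV 4.12 (cv2) and the standard library are available. Lean on these libraries where they do the work, as an engineer would, in place of code of your own. Each camera call takes 0.05 s, during which the arm holds its last target. There are 200 camera calls.

### The job

Dial 270 ohms on the resistance decade box: pushing with a fingertip against the side of the pointer, turn the left (hundreds) dial back to 2 and the middle (tens) dial up to 7, counting the clicks so that neither runs on past its number, and leave the right (units) dial at 0. Do not take a dial between the fingers, do not lift the box or shove it along the bench, and leave the things lying around as they are.

Things in the scene. Friction and masses are not known exactly. Their poses are not given: they have to be found in the camera images.
- decade_box: the resistance decade box: loose, heavy (2.6 kg), flat wooden case 160 x 330 mm, 80 mm high, on rubber feet, bare aluminium panel up, with three alike black pointer dials in a row: hundreds, tens, units from left to right seen from the robot. Origin: centre of its underside, on the bench; x points away from the robot, y to the left along the dial row, z up.
- panel_centre (a point): centre of the box's panel, 80 mm above the bench, axes as the box. From here the dial axes are at x = -20 mm, y = +92 (hundreds), 0 (tens), -92 mm (units). Three binding posts 17 mm thick, 26 mm high stand at x = +56 mm, y = +70, +113, +137 mm. Round each dial ten marks at 34 to 39 mm radius stand for 0 to 9, 30 degrees apart.
- hundreds (a joint): angle of the hundreds dial (left), rad, growing clockwise seen from above: 0 at the mark for 0 (pointer 135 degrees counter-clockwise of the box's x, front left; the long thick mark), 0.5236 (30 degrees) a click, 4.7124 at 9; stops at both ends. Rests only on clicks: leaving one takes 0.05 N m, rising to 0.1 near half-way, past which it snaps onto the next. Starts at 4 to 8.
- hundreds_axis (a point): on the turning axis, at the top of the pointer bar, 28 mm above the panel; x along the pointer to its nose, z up. The bar is 12 mm wide and stands 6.5 to 28 mm above the panel; upright flat flanks reach from 20 mm behind the axis (blunt tail) to 22 mm ahead, then the nose narrows to its tip at 30 mm. Under it a round skirt 42 mm across, 6.5 mm high. White line on the nose half of its top.
- hundreds_nose (a point): top of the nose tip of the hundreds dial's pointer, 30 mm from its axis.
- tens (a joint): angle of the tens dial (middle), rad, growing clockwise seen from above: 0 at the mark for 0 (pointer 135 degrees counter-clockwise of the box's x, front left; the long thick mark), 0.5236 (30 degrees) a click, 4.7124 at 9; stops at both ends. Rests only on clicks: leaving one takes 0.05 N m, rising to 0.1 near half-way, past which it snaps onto the next. Starts at 1 to 5.
- tens_axis (a point): on the turning axis, at the top of the pointer bar, 28 mm above the panel; x along the pointer to its nose, z up. The bar is 12 mm wide and stands 6.5 to 28 mm above the panel; upright flat flanks reach from 20 mm behind the axis (blunt tail) to 22 mm ahead, then the nose narrows to its tip at 30 mm. Under it a round skirt 42 mm across, 6.5 mm high. White line on the nose half of its top.
- tens_nose (a point): top of the nose tip of the tens dial's pointer, 30 mm from its axis.
- units (a joint): angle of the units dial (right), rad, growing clockwise seen from above: 0 at the mark for 0 (pointer 135 degrees counter-clockwise of the box's x, front left; the long thick mark), 0.5236 (30 degrees) a click, 4.7124 at 9; stops at both ends. Rests only on clicks: leaving one takes 0.05 N m, rising to 0.1 near half-way, past which it snaps onto the next. Starts at 0.
- units_axis (a point): on the turning axis, at the top of the pointer bar, 28 mm above the panel; x along the pointer to its nose, z up. The bar is 12 mm wide and stands 6.5 to 28 mm above the panel; upright flat flanks reach from 20 mm behind the axis (blunt tail) to 22 mm ahead, then the nose narrows to its tip at 30 mm. Under it a round skirt 42 mm across, 6.5 mm high. White line on the nose half of its top.
- units_nose (a point): top of the nose tip of the units dial's pointer, 30 mm from its axis.
- capacitor: bystander: a dark can capacitor, 22 mm across and 34 mm high, standing on the box's panel at its far right corner; origin at its foot.
- screwdriver: bystander: screwdriver 190 mm long, 26 mm thick handle, lying on the bench in front of the box; origin under its middle.
- brush: bystander: wooden-handled brush 170 mm long, lying on the bench behind the box; origin under its middle.
- module_case: bystander: open aluminium case 115 x 215 x 55 mm with a circuit board in it, to the left; origin under its middle.
- cover_plate: bystander: its aluminium cover plate 90 x 200 x 17 mm, lying to the left; origin under its middle.
- solder_reel: bystander: reel of solder 56 mm across and 42 mm high, to the right; origin under its middle.
- screw_jar: bystander: small lidded jar 52 mm across and 60 mm high, to the right; origin under its middle.

How it is judged:
By the outcome, as a careful person would: the job done as asked, in the order asked, and still so for the second after the job is handed in, with the robot touching nothing.
It also fails if it takes over 54 s, if anything falls off the work surface, if the arm or the gripper's body presses on something with over 40 N, if the wrist force passes 120 N, or if a joint passes its speed limit or range.

## Working session

There is one attempt and no reset: what is moved stays moved. The work goes in short steps, Python scripts to look and compute and a tool call to move; the robot and the scene stay as the last step left them, time stands still between calls to the robot, and variables do not carry over. Pictures are saved under pics/ and viewed, at most 10 in all, crops included, and the job is handed in when it is done.

Besides the shell and the picture viewer there is one more tool, called after "Emit:" as name(argument=value, ...) on one line, values as JSON. carry_out: Moves the arm, as the interface text tells. Its arguments: {"type":"object","properties":{"plan":{"type":"array","items":{"type":"object","properties":{"offset":{"type":"array","items":{"type":"number"}},"angular":{"type":"array","items":{"type":"number"}}}}},"jaw":{"type":"number"},"squeeze":{"type":"number"}},"required":["plan"]}

```bash
mkdir -p pics
python3 - <<'E'
from cell import arm
import cv2,json
s=arm.sense(); print({k:s[k] for k in('time_s','tool_pos','ee_rot','contact_force','finger_gap')})
for n in('scene','top'):
    c=arm.capture(n); cv2.imwrite(f'pics/{n}.png',c['frame'])
    print(n,{k:c[k] for k in c if k!='frame'})
E
ls
```

```text
{'time_s': 0.0, 'tool_pos': array([0.22466771, 0.5287469 , 0.21314382]), 'ee_rot': array([-1.90795917e-04,  1.99556430e-01,  9.79885947e-01, -8.51260055e-04]), 'contact_force': array([-0.12713176, -0.58916773, -0.20993922]), 'finger_gap': 0.09081221616893148}
scene {'fx': 546.7795792605057, 'fy': 546.7795792605057, 'cx': 316.85720856787236, 'cy': 241.44053040176072, 'xyz': array([ 1.10313068, -0.39902553,  1.10352075]), 'orientation': array([-0.27377556,  0.84866224,  0.42993059, -0.14134725])}
top {'fx': 522.8395139736143, 'fy': 522.8395139736143, 'cx': 323.1570343308245, 'cy': 239.3359395479011, 'xyz': array([0.47882273, 0.00188022, 1.24935386]), 'orientation': array([-0.02028655,  0.70923712, -0.70454261,  0.01381586])}
pics
```

View pics/top.png

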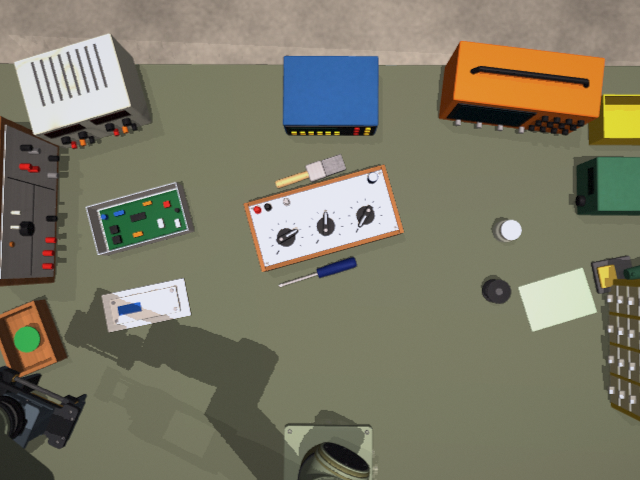

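The box is at about (325,218) px, yawed slightly counter-clockwise. The dials are near (287,237), (326,225) and (366,215). I'll enlarge it next.

Run:
```python
import cv2
i=cv2.imread('pics/top.png')[155:285,235:415]
cv2.imwrite('pics/c1.png',cv2.resize(i,None,fx=4.4,fy=4.4,interpolation=cv2.INTER_CUBIC))
```

```text
(no output)
```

View pics/c1.png

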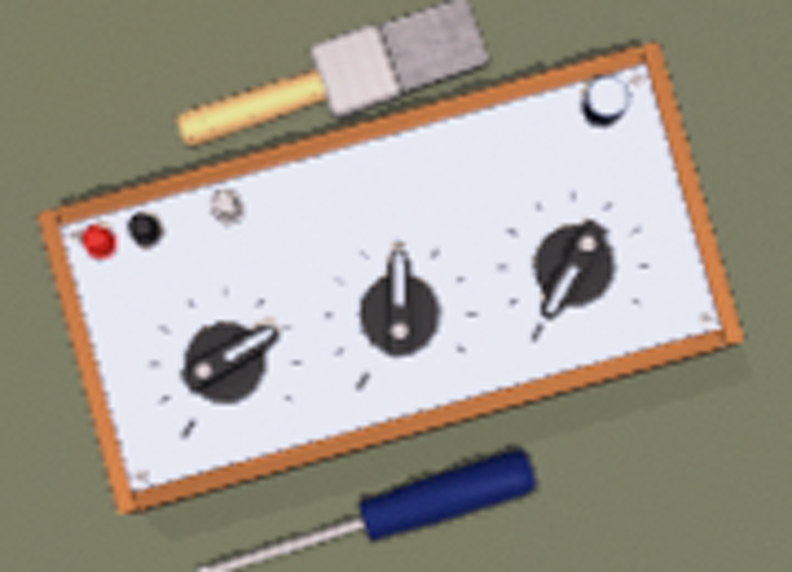

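The hundreds pointer's nose is at crop (277,328) with its axis at (225,362). The tens nose is at (398,245) with its axis at (400,315), and the units points at its thick mark. The case corners are at (40,213), (655,43), (742,340) and (122,512).

```bash
cat > h.py <<'E'
import numpy as np
from scipy.spatial.transform import Rotation as R
def rot(q): return R.from_quat([*q[1:],q[0]]).as_matrix()
def ray2pt(o,d,z): return o+d*(z-o[2])/d[2]
def top(c,uv,z):
    d=rot(c['orientation'])@np.array([(uv[0]-c['cx'])/c['fx'],(uv[1]-c['cy'])/c['fy'],1]); return ray2pt(np.array(c['xyz']),d,z)
def wrist(c,s,uv,z):
    x,y=uv[0]-c['cx'],uv[1]-c['cy']; r=np.hypot(x,y); t=r/c['fx']
    d=np.array([np.sin(t)*x/r,np.sin(t)*y/r,np.cos(t)]); T=np.array(c['T_tool_cam']); Rt=rot(s['ee_rot'])
    return ray2pt(Rt@T[:3,3]+s['tool_pos'],Rt@T[:3,:3]@d,z)
E
python3 - <<'E'
from cell import arm
from h import *
c=arm.capture('top')
P=lambda u,v,z: top(c,(235+u/4.4-.4,155+v/4.4-.4),z)[:2]
C=[P(40,213,.08),P(655,43,.08),P(742,340,.08),P(122,512,.08)]
print(np.round(C,4)); l=np.array(C)
print('len',np.linalg.norm(l[1]-l[0]),np.linalg.norm(l[2]-l[3]),np.linalg.norm(l[3]-l[0]),np.linalg.norm(l[2]-l[1]))
m=l.mean(0); v=l[0]+l[3]-l[1]-l[2]; yaw=np.arctan2(-v[0],v[1]); print('centre',m,'yaw',np.degrees(yaw))
for n,y,ax,no in(('h',.092,(225,362),(277,328)),('t',0,(400,315),(398,245)),('u',-.092,(575,268),(548,315))):
    a=P(*ax,.0865); b=P(*no,.108)
    A=m+np.array([[np.cos(yaw),-np.sin(yaw)],[np.sin(yaw),np.cos(yaw)]])@[-.02,y]
    d=b-A; w=np.degrees(np.arctan2(d[1],d[0])); print(n,'seen',a,'pred',A,'az',w,'click',((135-(w-np.degrees(yaw)))%360)/30,np.linalg.norm(d))
E
```

```text
[[ 0.6159  0.1921]
 [ 0.7052 -0.1219]
 [ 0.5531 -0.1663]
 [ 0.4636  0.1483]]
len 0.3264722706899363 0.3270462649677954 0.15851319623055932 0.15839933377012463
centre [0.58443932 0.01304335] yaw 15.874649947032694
h seen [0.53988037 0.09615761] pred [0.54003697 0.09606402] az -59.969094617976396 click 7.0281248188336365 0.03160000565370221
t seen [0.56429287 0.0076748 ] pred [0.56520207 0.00757267] az 2.158628245692236 click 4.957200723378015 0.032473460669057125
u seen [ 0.58872016 -0.08086159] pred [ 0.59036717 -0.08091867] az 151.2405997512319 click 11.98780167319336 0.031025795522729455
```

Emit:
carry_out(plan=[{"offset":[-28,-19,0]},{"offset":[-28,-19,0]},{"offset":[-28,-19,0]},{"offset":[-28,-19,0]},{"offset":[-28,-19,0]},{"offset":[-28,-19,0]},{"offset":[-28,-19,0]},{"offset":[-28,-19,0]},{"offset":[-28,-19,0]},{"offset":[-28,-19,0]},{"offset":[-28,-19,0]},{"offset":[-28,-19,0]},{"offset":[-28,-19,0]},{"offset":[-28,-19,0]},{"offset":[-28,-19,0]},{"offset":[-6,-2,0]}], jaw=0)

```text
invalid input at $.plan[0]: expected keys offset, angular
```

Emit:
carry_out(plan=[{"angular":[0,0,0.14]},{"angular":[0,0,0.14]},{"angular":[0,0,0.14]},{"angular":[0,0,0.14]},{"angular":[0,0,0.14]},{"angular":[0,0,0.14]},{"angular":[0,0,0.14]},{"angular":[0,0,0.14]},{"angular":[0,0,0.14]},{"angular":[0,0,0.14]},{"angular":[0,0,0.14]},{"angular":[0,0,0.14]},{"angular":[0,0,0.14]},{"angular":[0,0,0.14]},{"angular":[0,0,0.14]},{"angular":[0,0,0.1]},{},{}])

```text
invalid input at $.plan[0]: expected keys offset, angular
```

```bash
cat >> h.py <<'E'
yaw=np.radians(15.9)
AX={'h':np.array([.5400,.0961]),'t':np.array([.5650,.0076])}
def rel(arm,k):
    "TCP seen from a dial axis in the tool's x,y (mm), z (mm), azimuth of tool y, tilt"
    s=arm.sense(); M=rot(s['ee_rot']); d=np.array([*(s['tool_pos'][:2]-AX[k]),0])
    print('t',round(s['time_s'],2),'rel xy',np.round(M.T@d*1000,1)[:2],'z',round(s['tool_pos'][2]*1000,1),'az_y',round(np.degrees(np.arctan2(M[1,1],M[0,1])),2),'down',np.round(M[:,2],4),'F',np.round(s['contact_force'],2),'gap',round(s['finger_gap'],4)); return s
E
python3 - <<'E'
from cell import arm
from h import *
import cv2
s=rel(arm,'h'); c=arm.capture('wrist'); cv2.imwrite('pics/w1.png',c['frame'])
print({k:c[k] for k in c if k!='frame'})
E
```

```text
t 0.15 rel xy [459.4 275. ] z 213.3 az_y 66.98 down [-5.0e-04 -1.2e-03 -1.0e+00] F [0.23 0.21 0.26] gap 0.091
{'fx': 371.64829954431775, 'fy': 371.64829954431775, 'cx': 318.23333205858944, 'cy': 236.78420566479053, 'T_tool_cam': array([[-2.88405540e-04, -9.60204285e-01, -2.79298492e-01,
         7.74771851e-02],
       [ 9.99999504e-01, -1.05723274e-05, -9.96259595e-04,
        -8.06916184e-05],
       [ 9.53659897e-04, -2.79298641e-01,  9.60203812e-01,
        -1.71464544e-01],
       [ 0.00000000e+00,  0.00000000e+00,  0.00000000e+00,
         1.00000000e+00]])}
```

View pics/w1.png

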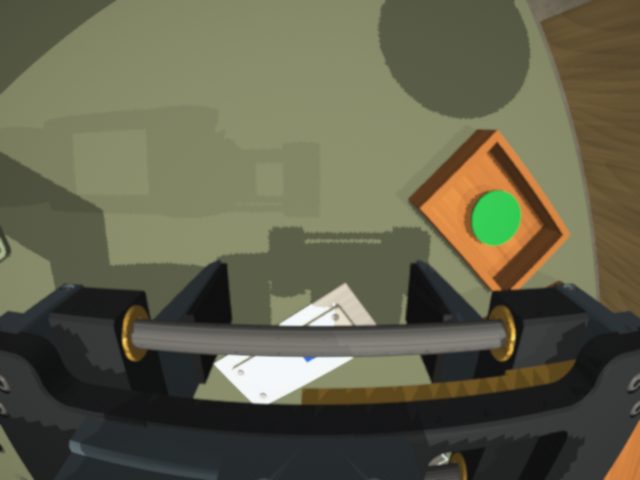

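The call was refused because both keys are needed in every row, so the arm has not moved. The wrist picture shows the open fingers near (220,320) and (425,320), over the start area. I'll resend with both keys.

Emit:
carry_out(plan=[{"offset":[-28,-19,0],"angular":[0,0,0]},{"offset":[-28,-19,0],"angular":[0,0,0]},{"offset":[-28,-19,0],"angular":[0,0,0]},{"offset":[-28,-19,0],"angular":[0,0,0]},{"offset":[-28,-19,0],"angular":[0,0,0]},{"offset":[-28,-19,0],"angular":[0,0,0]},{"offset":[-28,-19,0],"angular":[0,0,0]},{"offset":[-28,-19,0],"angular":[0,0,0]},{"offset":[-28,-19,0],"angular":[0,0,0]},{"offset":[-28,-19,0],"angular":[0,0,0]},{"offset":[-28,-19,0],"angular":[0,0,0]},{"offset":[-28,-19,0],"angular":[0,0,0]},{"offset":[-28,-19,0],"angular":[0,0,0]},{"offset":[-28,-19,0],"angular":[0,0,0]},{"offset":[-28,-19,0],"angular":[0,0,0]},{"offset":[-28,-19,0],"angular":[0,0,0]}], jaw=0)

```text
time_s: 1.8
tool_pos: [0.5188, 0.0729, 0.2138]
ee_rot: [-0.0, 0.2, 0.98, 0.0]
contact_force: [-0.0, -0.3, 0.2]
finger_gap: 0.0007
grip_force: 0.0
```

Emit:
carry_out(plan=[{"offset":[0,0,0],"angular":[0,0,0.14]},{"offset":[0,0,0],"angular":[0,0,0.14]},{"offset":[0,0,0],"angular":[0,0,0.14]},{"offset":[0,0,0],"angular":[0,0,0.14]},{"offset":[0,0,0],"angular":[0,0,0.14]},{"offset":[0,0,0],"angular":[0,0,0.14]},{"offset":[0,0,0],"angular":[0,0,0.14]},{"offset":[0,0,0],"angular":[0,0,0.14]},{"offset":[0,0,0],"angular":[0,0,0.14]},{"offset":[0,0,0],"angular":[0,0,0.14]},{"offset":[0,0,0],"angular":[0,0,0.14]},{"offset":[0,0,0],"angular":[0,0,0.14]},{"offset":[0,0,0],"angular":[0,0,0.14]},{"offset":[0,0,0],"angular":[0,0,0.14]},{"offset":[0,0,0],"angular":[0,0,0.14]},{"offset":[0,0,0],"angular":[0,0,0.1]},{"offset":[0,0,0],"angular":[0,0,0]},{"offset":[0,0,0],"angular":[0,0,0]}])

```text
time_s: 3.6
tool_pos: [0.5182, 0.0742, 0.2138]
ee_rot: [-0.0, 0.964, 0.268, -0.0]
contact_force: [0.0, 0.1, -0.2]
finger_gap: 0.0005
grip_force: 0.0
```

Run:
```python
from cell import arm
from h import *
import cv2
s=rel(arm,'h'); c=arm.capture('wrist'); cv2.imwrite('pics/w2.png',c['frame'])
```

```text
t 3.6 rel xy [-30.    7.5] z 213.8 az_y -58.95 down [-3.e-04  1.e-04 -1.e+00] F [ 0.01  0.13 -0.24] gap 0.0005
```

View pics/w2.png

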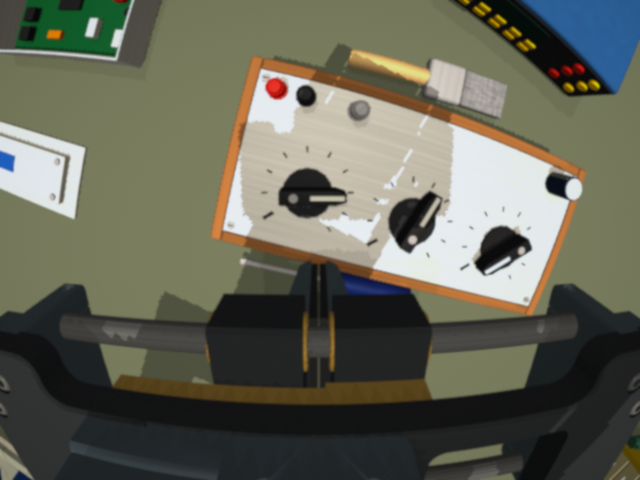

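The wrist view shows the hundreds skirt centre at about (306,194) and nose at (347,198). The tens skirt is at about (412,224) with its nose at (437,196). I'll cross-check these against the map.

Run:
```python
from cell import arm
from h import *
s=arm.sense(); c=arm.capture('wrist')
for n,uv,z in(('hskirt',(306,194),.0865),('hnose',(347,198),.108),('tskirt',(412,224),.0865),('tnose',(438,195),.108)): print(n,wrist(c,s,uv,z)[:2])
for k,a in(('h',-59.1),('t',.9)):
    t=np.radians(a); print(k,'expected nose',AX[k]+.03*np.array([np.cos(t),np.sin(t)]))
```

```text
hskirt [0.53881298 0.09646412]
hnose [0.55572704 0.06956099]
tskirt [0.5634606  0.00693035]
tnose [0.59567876 0.00970698]
h expected nose [0.55540624 0.07035805]
t expected nose [0.5949963  0.00807122]
```

Emit:
carry_out(plan=[{"offset":[0,6,20],"angular":[0,0,0]},{"offset":[0,0,25],"angular":[0,0,0]},{"offset":[0,0,25],"angular":[0,0,0]},{"offset":[0,0,20],"angular":[0,0,0]},{"offset":[0,0,15],"angular":[0,0,0]},{"offset":[0,0,8],"angular":[0,0,0]},{"offset":[0,0,6],"angular":[0,0,0]},{"offset":[0,0,0],"angular":[0,0,0]},{"offset":[0,0,0],"angular":[0,0,0]}])

```text
time_s: 4.6
tool_pos: [0.5219, 0.0692, 0.0955]
ee_rot: [0.0, 0.964, 0.267, 0.001]
contact_force: [0.4, 0.3, -0.2]
finger_gap: 0.0003
grip_force: 0.0
```

Emit:
carry_out(plan=[{"offset":[2,0,0],"angular":[0,0,0]},{"offset":[2,0,0],"angular":[0,0,0]},{"offset":[1.5,0,0],"angular":[0,0,0]},{"offset":[0,0,0],"angular":[0,0,0]}])

```text
time_s: 5.0
tool_pos: [0.5261, 0.0719, 0.0951]
ee_rot: [0.0, 0.964, 0.267, -0.0]
contact_force: [-0.8, -0.5, 0.8]
finger_gap: 0.0002
grip_force: 0.5
```

Run:
```python
from cell import arm
from h import *
rel(arm,'h')
```

```text
t 5.0 rel xy [-24.4  13.7] z 95.1 az_y -59.05 down [-0.e+00 -2.e-04 -1.e+00] F [-0.83 -0.45  0.78] gap 0.0002
```

Emit:
carry_out(plan=[{"offset":[1,0,0],"angular":[0,0,0]},{"offset":[0,0,0],"angular":[0,0,0]}])

```text
time_s: 5.2
tool_pos: [0.5262, 0.072, 0.095]
ee_rot: [0.0, 0.964, 0.267, -0.001]
contact_force: [-3.7, -3.0, 3.5]
finger_gap: 0.0005
grip_force: 2.1
```

Emit:
carry_out(plan=[{"offset":[1,0,0],"angular":[0,0,0]},{"offset":[0,0,0],"angular":[0,0,0]}])

```text
time_s: 5.4
tool_pos: [0.5264, 0.072, 0.0949]
ee_rot: [0.0, 0.964, 0.267, -0.002]
contact_force: [-5.1, -4.6, 5.6]
finger_gap: 0.0003
grip_force: 3.3
```

Contact is felt at about −24 mm. I'll back off, slide out for more lever, then swing about the dial axis.

Emit:
carry_out(plan=[{"offset":[-2.5,0,0],"angular":[0,0,0]},{"offset":[0,4,0],"angular":[0,0,0]},{"offset":[0.5,0,0],"angular":[0,0,0]},{"offset":[1.64,2.06,0],"angular":[0,0,-0.0873]},{"offset":[1.64,2.06,0],"angular":[0,0,-0.0873]},{"offset":[1.64,2.06,0],"angular":[0,0,-0.0873]},{"offset":[1.64,2.06,0],"angular":[0,0,-0.0873]},{"offset":[1.64,2.06,0],"angular":[0,0,-0.0873]},{"offset":[1.64,2.06,0],"angular":[0,0,-0.0873]},{"offset":[0,0,0],"angular":[0,0,0]}])

```text
time_s: 6.4
tool_pos: [0.5443, 0.0665, 0.0948]
ee_rot: [-0.0, 0.862, 0.507, 0.0]
contact_force: [-0.8, 0.0, -0.6]
finger_gap: 0.0003
grip_force: 0.0
```

Run:
```python
from cell import arm
from h import *
import cv2
s=rel(arm,'h'); c=arm.capture('wrist'); t=arm.capture('top')
a=cv2.resize(c['frame'][140:360,180:460],None,fx=1.4,fy=1.9)
b=cv2.resize(t['frame'][175:285,245:345],(392,418)); cv2.imwrite('pics/w3.png',np.hstack([a,b]))
```

```text
t 6.4 rel xy [-23.8  18.1] z 94.8 az_y -29.09 down [ 7.e-04  5.e-04 -1.e+00] F [-0.79  0.05 -0.56] gap 0.0003
```

View pics/w3.png

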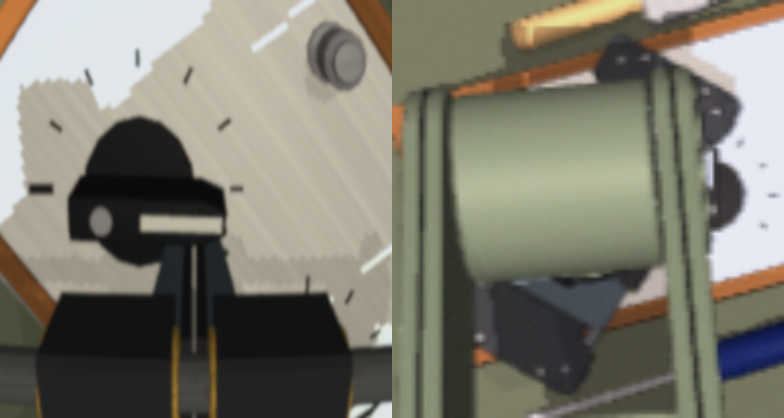

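The wrist view shows the pointer lying against the shut fingertips, parallel to tool y and at the mark for 6 (237,188). That is exactly one click, with the force relaxed. I'll continue to 3.

Emit:
carry_out(plan=[{"offset":[1.64,2.06,0],"angular":[0,0,-0.0873]},{"offset":[1.64,2.06,0],"angular":[0,0,-0.0873]},{"offset":[1.64,2.06,0],"angular":[0,0,-0.0873]},{"offset":[1.64,2.06,0],"angular":[0,0,-0.0873]},{"offset":[1.64,2.06,0],"angular":[0,0,-0.0873]},{"offset":[1.64,2.06,0],"angular":[0,0,-0.0873]},{"offset":[1.64,2.06,0],"angular":[0,0,-0.0873]},{"offset":[1.64,2.06,0],"angular":[0,0,-0.0873]},{"offset":[1.64,2.06,0],"angular":[0,0,-0.0873]},{"offset":[1.64,2.06,0],"angular":[0,0,-0.0873]},{"offset":[1.64,2.06,0],"angular":[0,0,-0.0873]},{"offset":[1.64,2.06,0],"angular":[0,0,-0.0873]},{"offset":[1.64,2.06,0],"angular":[0,0,-0.0873]},{"offset":[1.64,2.06,0],"angular":[0,0,-0.0873]},{"offset":[1.64,2.06,0],"angular":[0,0,-0.0873]},{"offset":[1.64,2.06,0],"angular":[0,0,-0.0873]},{"offset":[1.64,2.06,0],"angular":[0,0,-0.0873]},{"offset":[0,0,0],"angular":[0,0,0]}])

```text
time_s: 8.3
tool_pos: [0.5717, 0.097, 0.0953]
ee_rot: [0.002, 0.293, 0.956, 0.0]
contact_force: [3.6, -2.5, -0.6]
finger_gap: 0.0002
grip_force: 2.0
```

Run:
```python
from cell import arm
from h import *
import cv2
s=rel(arm,'h'); print(np.round(s['joint_pos'],2)); c=arm.capture('wrist')
cv2.imwrite('pics/w4.png',cv2.resize(c['frame'][120:360,160:480],None,fx=2,fy=2))
```

```text
t 8.3 rel xy [-25.7  18.5] z 95.3 az_y 55.93 down [ 3.5e-03 -7.0e-04 -1.0e+00] F [ 3.64 -2.49 -0.56] gap 0.0002
[ 0.15  0.42  1.73 -0.    0.99 -0.83]
```

View pics/w4.png

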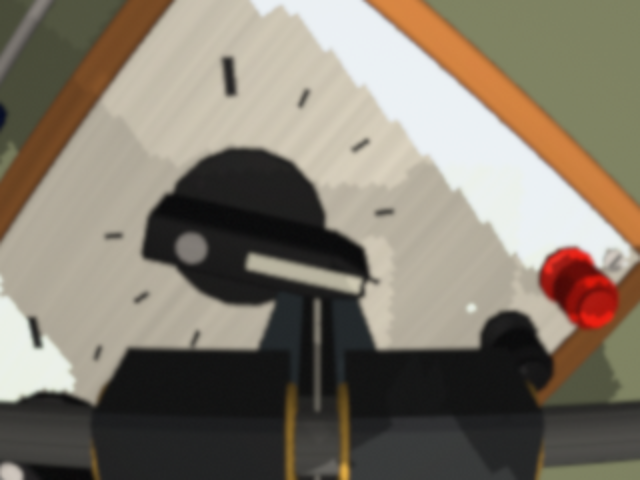

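The marks 0 to 4 are at (229,77), (303,98), (361,145), (385,212) and (373,281). The pointer sits just past 4, on the verge of snapping to 3, and lags the finger by about 12°. I'll nudge it on.

Emit:
carry_out(plan=[{"offset":[0.98,1.24,0],"angular":[0,0,-0.0524]},{"offset":[0.98,1.24,0],"angular":[0,0,-0.0524]},{"offset":[0,0,0],"angular":[0,0,0]}])

```text
time_s: 8.65
tool_pos: [0.5694, 0.1008, 0.0949]
ee_rot: [-0.0, 0.243, 0.97, 0.0]
contact_force: [-0.1, -0.7, -1.0]
finger_gap: 0.0008
grip_force: 0.0
```

Run:
```python
from cell import arm
from h import *
rel(arm,'h')
```

```text
t 8.65 rel xy [-23.7  18. ] z 94.9 az_y 61.84 down [-8.e-04  8.e-04 -1.e+00] F [-0.1  -0.67 -0.96] gap 0.0008
```

The force has dropped off, so it snapped to 3. Now the last click, gently.

Emit:
carry_out(plan=[{"offset":[0.98,1.24,0],"angular":[0,0,-0.0524]},{"offset":[0.98,1.24,0],"angular":[0,0,-0.0524]},{"offset":[0.98,1.24,0],"angular":[0,0,-0.0524]},{"offset":[0.98,1.24,0],"angular":[0,0,-0.0524]},{"offset":[0.98,1.24,0],"angular":[0,0,-0.0524]},{"offset":[0.98,1.24,0],"angular":[0,0,-0.0524]},{"offset":[0.98,1.24,0],"angular":[0,0,-0.0524]},{"offset":[0.98,1.24,0],"angular":[0,0,-0.0524]},{"offset":[0,0,0],"angular":[0,0,0]}])

```text
time_s: 9.55
tool_pos: [0.5661, 0.1123, 0.0951]
ee_rot: [0.001, 0.036, 0.999, 0.0]
contact_force: [3.0, -0.9, -1.1]
finger_gap: 0.0005
grip_force: 1.3
```

Emit:
carry_out(plan=[{"offset":[0.65,0.83,0],"angular":[0,0,-0.035]},{"offset":[0,0,0],"angular":[0,0,0]}])

```text
time_s: 9.75
tool_pos: [0.5651, 0.1134, 0.0951]
ee_rot: [0.0, 0.019, 1.0, 0.0]
contact_force: [1.5, 0.6, -0.9]
finger_gap: 0.0002
grip_force: 1.0
```

Run:
```python
from cell import arm
from h import *
rel(arm,'h')
```

```text
t 9.75 rel xy [-24.4  18.3] z 95.1 az_y 87.85 down [ 9.e-04  9.e-04 -1.e+00] F [ 1.51  0.56 -0.86] gap 0.0002
```

Emit:
carry_out(plan=[{"offset":[0.65,0.83,0],"angular":[0,0,-0.035]},{"offset":[0,0,0],"angular":[0,0,0]}])

```text
time_s: 9.95
tool_pos: [0.5633, 0.1147, 0.0949]
ee_rot: [-0.001, 0.001, 1.0, 0.001]
contact_force: [-0.7, 3.1, 0.4]
finger_gap: 0.0
grip_force: 1.6
```

Run:
```python
from cell import arm
from h import *
import cv2
s=rel(arm,'h'); c=arm.capture('wrist')
cv2.imwrite('pics/w5.png',cv2.resize(c['frame'][120:360,160:480],None,fx=2,fy=2))
```

```text
t 9.95 rel xy [-23.2  18.6] z 94.9 az_y 89.84 down [-0.0018  0.0016 -1.    ] F [-0.71  3.11  0.43] gap 0.0
```

View pics/w5.png

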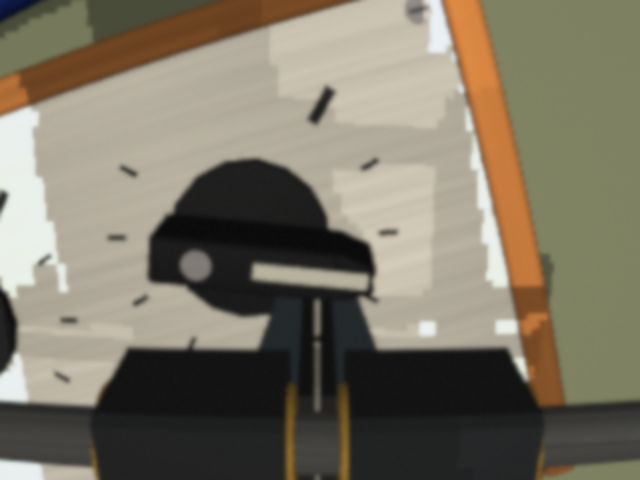

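The mark for 2 is at (388,232) and for 3 at (372,298). The pointer is now past half-way, about 6° short of 2. I'll retreat and look.

Emit:
carry_out(plan=[{"offset":[-2,0,0],"angular":[0,0,0]},{"offset":[-5,0,0],"angular":[0,0,0]},{"offset":[-5,0,0],"angular":[0,0,0]},{"offset":[0,0,0],"angular":[0,0,0]}])

```text
time_s: 10.4
tool_pos: [0.5771, 0.1137, 0.0949]
ee_rot: [0.0, 0.0, 1.0, -0.0]
contact_force: [0.6, -1.5, 0.5]
finger_gap: 0.0004
grip_force: 0.0
```

Run:
```python
from cell import arm
from h import *
import cv2
s=rel(arm,'h'); c=arm.capture('wrist')
cv2.imwrite('pics/w6.png',cv2.resize(c['frame'][80:360,120:520],None,fx=2,fy=2))
```

```text
t 10.4 rel xy [-37.1  17.6] z 94.9 az_y 89.98 down [ 8.e-04 -2.e-04 -1.e+00] F [ 0.55 -1.5   0.47] gap 0.0004
```

View pics/w6.png

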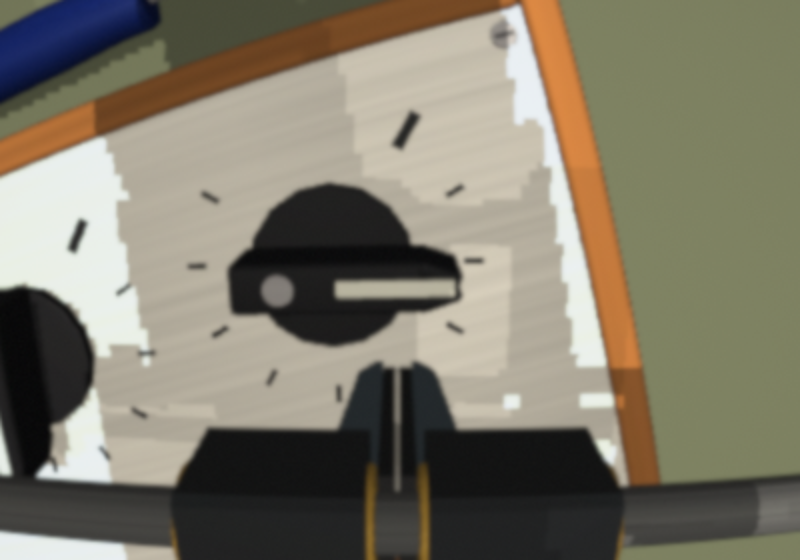

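The pointer is parallel to tool y, whose azimuth is 90°, so the dial rests on 2 (expected 90.9°). Next I'll lift, go over to the tens dial, and turn to its pointer.

Emit:
carry_out(plan=[{"offset":[0,0,-15],"angular":[0,0,0]},{"offset":[0,0,-25],"angular":[0,0,0]},{"offset":[0,0,-25],"angular":[0,0,0]},{"offset":[-1,-24,0],"angular":[0,0,0.14]},{"offset":[0,0,0],"angular":[0,0,0.14]},{"offset":[0,0,0],"angular":[0,0,0.14]},{"offset":[0,0,0],"angular":[0,0,0.14]},{"offset":[0,0,0],"angular":[0,0,0.14]},{"offset":[0,0,0],"angular":[0,0,0.14]},{"offset":[0,0,0],"angular":[0,0,0.14]},{"offset":[0,0,0],"angular":[0,0,0.14]},{"offset":[0,0,0],"angular":[0,0,0.14]},{"offset":[0,0,0],"angular":[0,0,0.14]},{"offset":[0,0,0],"angular":[0,0,0.14]},{"offset":[-24,0,0],"angular":[0,0,0.015]},{"offset":[-24,0,0],"angular":[0,0,0]},{"offset":[0,0,0],"angular":[0,0,0]},{"offset":[0,0,0],"angular":[0,0,0]}])

```text
time_s: 12.25
tool_pos: [0.5782, 0.0418, 0.1599]
ee_rot: [-0.0, 0.702, 0.712, 0.0]
contact_force: [0.3, 0.8, 0.2]
finger_gap: 0.0004
grip_force: 0.0
```

Run:
```python
from cell import arm
from h import *
rel(arm,'t')
```

```text
t 12.25 rel xy [34.  13.7] z 159.9 az_y 0.83 down [-2.e-04  5.e-04 -1.e+00] F [0.27 0.83 0.18] gap 0.0004
```

Emit:
carry_out(plan=[{"offset":[0,3,20],"angular":[0,0,0]},{"offset":[0,0,20],"angular":[0,0,0]},{"offset":[0,0,15],"angular":[0,0,0]},{"offset":[0,0,10],"angular":[0,0,0]},{"offset":[-3,0,0],"angular":[0,0,0]},{"offset":[-3,0,0],"angular":[0,0,0]},{"offset":[-2,0,0],"angular":[0,0,0]},{"offset":[0,0,0],"angular":[0,0,0]},{"offset":[0,0,0],"angular":[0,0,0]}])

```text
time_s: 13.15
tool_pos: [0.5817, 0.0339, 0.0955]
ee_rot: [0.0, 0.702, 0.713, 0.0]
contact_force: [0.5, 0.3, 0.4]
finger_gap: 0.0004
grip_force: 0.0
```

Emit:
carry_out(plan=[{"offset":[-1,0,0],"angular":[0,0,0]},{"offset":[0,0,0],"angular":[0,0,0]}])

```text
time_s: 13.35
tool_pos: [0.5815, 0.0329, 0.0951]
ee_rot: [0.0, 0.701, 0.713, 0.0]
contact_force: [-1.1, -0.6, 0.2]
finger_gap: 0.0004
grip_force: 0.0
```

Emit:
carry_out(plan=[{"offset":[-1,0,0],"angular":[0,0,0]},{"offset":[0,0,0],"angular":[0,0,0]}])

```text
time_s: 13.55
tool_pos: [0.5815, 0.0325, 0.0951]
ee_rot: [-0.0, 0.702, 0.713, 0.0]
contact_force: [-0.7, 2.2, 0.5]
finger_gap: 0.0004
grip_force: 1.1
```

Emit:
carry_out(plan=[{"offset":[-1,0,0],"angular":[0,0,0]},{"offset":[0,0,0],"angular":[0,0,0]}])

```text
time_s: 13.75
tool_pos: [0.5816, 0.0321, 0.0951]
ee_rot: [-0.001, 0.702, 0.712, 0.001]
contact_force: [-0.2, 5.2, 1.1]
finger_gap: 0.0001
grip_force: 2.5
```

Run:
```python
from cell import arm
from h import *
rel(arm,'t')
```

```text
t 13.75 rel xy [24.3 17. ] z 95.1 az_y 0.87 down [ 5.0e-04  2.3e-03 -1.0e+00] F [-0.2   5.24  1.06] gap 0.0001
```

Emit:
carry_out(plan=[{"offset":[1.5,0,0],"angular":[0,0,0]},{"offset":[-0.92,1.26,0],"angular":[0,0,0.0524]},{"offset":[-0.92,1.26,0],"angular":[0,0,0.0524]},{"offset":[-0.92,1.26,0],"angular":[0,0,0.0524]},{"offset":[-0.92,1.26,0],"angular":[0,0,0.0524]},{"offset":[-0.92,1.26,0],"angular":[0,0,0.0524]},{"offset":[-0.92,1.26,0],"angular":[0,0,0.0524]},{"offset":[-0.92,1.26,0],"angular":[0,0,0.0524]},{"offset":[-0.92,1.26,0],"angular":[0,0,0.0524]},{"offset":[0,0,0],"angular":[0,0,0]}])

```text
time_s: 14.75
tool_pos: [0.59, 0.023, 0.0948]
ee_rot: [0.0, 0.834, 0.551, -0.0]
contact_force: [-0.2, -0.3, -0.5]
finger_gap: 0.0006
grip_force: 0.0
```

Emit:
carry_out(plan=[{"offset":[-0.92,1.26,0],"angular":[0,0,0.0524]},{"offset":[-0.92,1.26,0],"angular":[0,0,0.0524]},{"offset":[0,0,0],"angular":[0,0,0]}])

```text
time_s: 15.05
tool_pos: [0.5915, 0.0204, 0.0948]
ee_rot: [0.0, 0.862, 0.507, -0.0]
contact_force: [0.3, -0.4, -0.5]
finger_gap: 0.0007
grip_force: 0.0
```

Run:
```python
from cell import arm
from h import *
import cv2
rel(arm,'t'); cv2.imwrite('pics/w7.png',cv2.resize(arm.capture('wrist')['frame'][80:360,120:520],None,fx=2,fy=2))
```

```text
t 15.05 rel xy [24. 17.] z 94.8 az_y -29.05 down [-2.e-04 -8.e-04 -1.e+00] F [ 0.31 -0.37 -0.52] gap 0.0007
```

The force is free at 30°, so it snapped to 6. Second click now.

Emit:
carry_out(plan=[{"offset":[-0.92,1.26,0],"angular":[0,0,0.0524]},{"offset":[-0.92,1.26,0],"angular":[0,0,0.0524]},{"offset":[-0.92,1.26,0],"angular":[0,0,0.0524]},{"offset":[-0.92,1.26,0],"angular":[0,0,0.0524]},{"offset":[-0.92,1.26,0],"angular":[0,0,0.0524]},{"offset":[-0.92,1.26,0],"angular":[0,0,0.0524]},{"offset":[-0.92,1.26,0],"angular":[0,0,0.0524]},{"offset":[-0.92,1.26,0],"angular":[0,0,0.0524]},{"offset":[0,0,0],"angular":[0,0,0]}])

```text
time_s: 16.0
tool_pos: [0.5947, 0.0093, 0.0949]
ee_rot: [-0.0, 0.948, 0.317, 0.0]
contact_force: [0.1, 0.9, -1.1]
finger_gap: 0.0003
grip_force: 0.2
```

Emit:
carry_out(plan=[{"offset":[-0.92,1.26,0],"angular":[0,0,0.0524]},{"offset":[0,0,0],"angular":[0,0,0]},{"offset":[0,0,0],"angular":[0,0,0]}])

```text
time_s: 16.3
tool_pos: [0.5945, 0.007, 0.0949]
ee_rot: [0.0, 0.956, 0.292, -0.0]
contact_force: [0.6, 0.8, 0.2]
finger_gap: 0.0005
grip_force: 0.0
```

Emit:
carry_out(plan=[{"offset":[4,0,0],"angular":[0,0,0]},{"offset":[6,0,0],"angular":[0,0,0]},{"offset":[0,0,-20],"angular":[0,0,0]},{"offset":[0,0,-30],"angular":[0,0,0]},{"offset":[0,0,-30],"angular":[0,0,0]},{"offset":[0,0,-30],"angular":[0,0,0]},{"offset":[0,-30,0],"angular":[0,0,0]},{"offset":[0,-30,0],"angular":[0,0,0]},{"offset":[0,-30,0],"angular":[0,0,0]},{"offset":[0,-30,0],"angular":[0,0,0]},{"offset":[0,-30,0],"angular":[0,0,0]},{"offset":[0,-30,0],"angular":[0,0,0]},{"offset":[0,-30,0],"angular":[0,0,0]},{"offset":[0,-30,0],"angular":[0,0,0]},{"offset":[0,-30,0],"angular":[0,0,0]},{"offset":[0,-30,0],"angular":[0,0,0]},{"offset":[0,-30,0],"angular":[0,0,0]},{"offset":[0,0,0],"angular":[0,0,0]},{"offset":[0,0,0],"angular":[0,0,0]}])

```text
time_s: 18.2
tool_pos: [0.4191, 0.2874, 0.205]
ee_rot: [0.0, 0.956, 0.292, 0.0]
contact_force: [-0.0, 0.4, -0.0]
finger_gap: 0.0005
grip_force: 0.0
```

Run:
```python
from cell import arm
import cv2
i=arm.capture('top')['frame'][155:285,235:415]
cv2.imwrite('pics/f.png',cv2.resize(i,None,fx=4.4,fy=4.4,interpolation=cv2.INTER_CUBIC))
```

```text
(no output)
```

View pics/f.png

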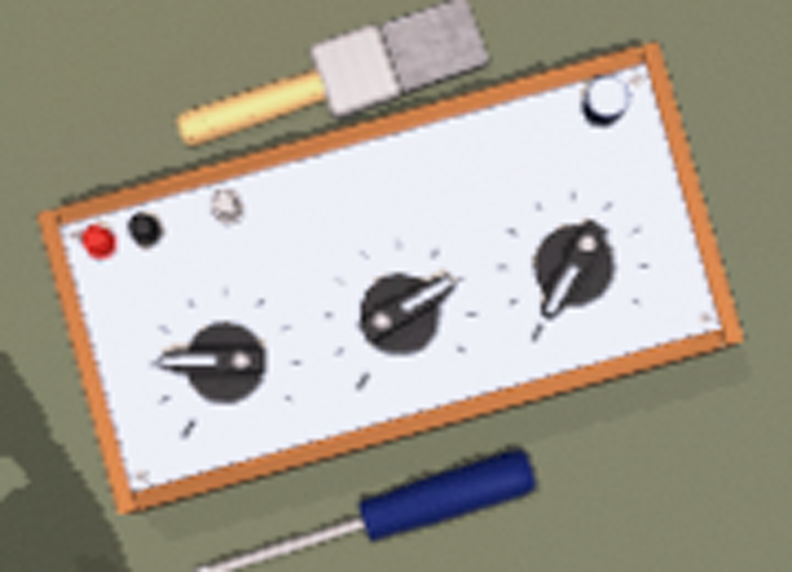

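The hundreds nose is at the second mark after the thick one (155,362), so it reads 2. The tens nose is at (458,282), two marks past its start, so it reads 7. The units is on its thick mark, and the box and bystanders have not moved.

```bash
python3 -c "
from cell import arm
print(arm.close_job())"
```

```text
the job is handed in; nothing more can be done
None
```

The decade box is dialled to 270 ohms (hundreds at 2, tens at 7, units still at 0), the box and the things around it look unmoved in the last picture, and the job was handed in at about 18 s of the 54 s allowed.

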